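# Set the shaker's gear selector to the pegged speed

## Robot

A 6-joint arm with a two-finger parallel gripper is mounted at the origin on the work surface. World frame = base frame: x ahead of the robot, y to its left, z up, the work surface at z = 0. Lengths are in mm, angles in rad, forces in N, time in s.
With the tool pointing down it reaches from about 275 to 1000 mm from the base axis. Payload 8.4 kg.
Tool frame: the origin (TCP) lies at the very end of the fingers, on their centre line; the grasp point (between the pads) lies 19 mm behind it; z points along the fingers, y is the direction in which the jaws open and shut (so a half turn about z gives the same grasp; the last joint's range is limited). The gripper opens to 85 mm and grips with 20 to 120 N. Pads are 22 mm wide; open, the fingers measure 114 mm over their backs; the gripper's body (76 mm by 85 mm) begins 54 mm behind the grasp point. The pads swing forward as they close: fully open they stand 13 mm farther back than shut.
Start: joints at [-1.21, 0.353, 1.633, -0, 1.155, -0.002], TCP at [221.807, -584.32, 231.281] pointing down, gripper open.
Joint ranges: [-2.63, 2.63], [-0.92, 2.1], [0.06, 2.66], [-1.3, 4.44], [0, 2.69], [-3.02, 3.02]. Speed limits (rad/s): [2.22, 2.22, 2.79, 3.14, 3.14, 3.14].

## Interface

Orientations are given as a unit quaternion [w, x, y, z].
In Python, from cell import arm, viewer gives the robot as it stands. The module is installed in compiled form; this text tells all that it offers.
- The arm moves only by the tool servo_tool, never from a script. Its argument "increments" is a list of rows, each an object of numbers: "claw": the finger opening in mm, from 0 to 85.4; "dx", "dy", "dz": the shift along the world's x, y, z in mm; "ax", "ay", "az": the turn, a rotation vector about the world's x, y, z in rad. In form: [{"claw": .., "dx": .., "dy": .., "dz": .., "ax": .., "ay": .., "az": ..}, ...]. A call has exactly 5 rows; each row is the pose to reach, as a shift and turn from the pose commanded when the call began; what a row does not reach only later rows make up. A row lasts 1/10 s, in which the tool goes at most 50 mm and 8.59 degrees, less where a joint would pass 70% of its speed; a pose out of reach is approached as far as the arm can. A call with a gripper value outside its range is refused whole. The fingers move at their own pace and stop on an object; the grip force is fixed at half the most. Time passes only in rows, so rows that repeat a pose let the fingers close, or fill a call up. It gives the time, the measured TCP pose, the force and the opening at its end, in the units of the state.
- arm.observe(): the state, without advancing time (a new reading comes with each control period).
- viewer.capture(name): name is "scene" or "top"; returns the picture (420x560x3 uint8, red, green, blue); there is no depth.
- viewer.camera_info(name): a dict with "fx", "fy", "cx", "cy" (pixels), "extrinsics" (4x4, takes a point from world to camera coordinates). Camera axes: x right, y down, z forward; pixel columns grow to the right and rows downward; lengths in mm; the calibration is good to about 2 mm. A picture is of the moment at which its call begins. camera_info takes no time and is no camera call.
- arm.hand_in(): hands the job in, once; it reports no verdict.
Trained networks look in the newest picture that a camera, given by its name, has taken for a name from the list of things; names that differ only in an ending like _2 or _b are one class to them, and where a whole thing is asked for, a point or a joint stands for the part that bears it (a point fixed in the world has none). Each returns a list of dicts, best first, with "conf" (0 to 1); they miss things now and then, are a little off and sometimes report something else, mostly with a low value. They report only what shows in the picture. A call takes as long as a camera call.
- viewer.masks_of(name, camera): "pixels" (420x560 bool, what is visible of it) and "xy" ([column, row] as shares, 0 to 1, of the picture: columns of its width, rows of its height, amid what is visible of it).
- viewer.landmark_of(name, camera): "xy" ([column, row] as shares, 0 to 1, of the picture: columns of its width, rows of its height: a listed point, or the origin of a listed thing).
The state is a dict: "clock": time; "q": joint angles; "joint_velocities": joint speeds; "effort": joint torques, N m; "ee_pos": TCP position; "eef_rot": TCP orientation; "ft_force": force on the tool from outside, world axes, zero at the start; "moment": the same for the moment, N m; "grip_width": opening from 0.0 (shut) to 1.0 (fully open).
Only numpy, scipy, OpenCV 4.12 (cv2) and the standard library are available. Lean on these libraries where they do the work, as an engineer would, in place of code of your own. Each camera call takes 0.05 s, during which the arm holds its last target. There are 200 camera calls.

## Task

Set the bench shaker to the speed that is marked by the tall peg on its dial: pull the gear selector knob straight up against its spring until it is clear, turn it until its nose points at the peg, and let it drop fully home into the notch there. The notch may lie a little to either side of the peg, so feel for it; never force the knob against its stop or its notches, and leave the other things on the bench where they are.

Things in the scene. Friction and masses are not known exactly. Their poses are not given: they have to be found in the camera images.
- dial_center (a point): Point of the white shaker's level deck (110 mm above the bench) on the knob's axis. Its x axis is the dial's neutral direction, away from the robot when the shaker stands square; z up. Speeds lie at 36 and 72 degrees to either side of neutral. The shaker is fixed. Its tray with clamped beakers begins 125 mm from the knob axis on the +y side and stands up to 70 mm above the deck.
- selector_grip (a point): Black selector knob: upright bar handle 54 mm long, 14 mm thick, flat sides along its pointing direction, on a 50 mm disc whose top is 8 mm above the deck. This point: on the knob's axis, 30 mm above the deck when home, 14 mm below the bar's top; rises and turns with the knob. x axis along the bar towards the nose, z up. The nose is low on the disc and ends 42 mm from the axis.
- selector_aim (a point): A point in the air fixed to the knob, 78 mm (the markers' radius) from its axis in the direction in which the nose points.
- selector_lift (a joint): How far the knob is up, m; 0 = home. Spring and weight pull it down with 6 N at 0, 0.35 N more per mm. Its index pin is clear of the notch after 5 to 11 mm (unseen, differs each time); the hard stop comes 4 mm later (at 9 to 15 mm) and must be felt. Let go over a notch, it drops to 0 by itself; let go between notches, it stays up by those 5 to 11 mm.
- selector (a joint): Angle of the knob, rad, counter-clockwise from above; 0 = neutral, limits +-1.75. It starts in the wide neutral notch. The hidden notches do not match the dial (differs each time): the wanted notch's middle lies 5 to 10 degrees to one side or the other of the peg's direction; the pin enters within +-2.9 degrees of the notch's middle. Lifted clear, the knob turns easily (0.02 N m).
- speed_peg: Tall round peg marking the wanted speed: dark steel, 12 mm across, 24 mm high, fixed on the deck 78 mm from the knob's axis at one of the four speeds. The other three speeds have flat plugs of the same diameter, 3 mm high. Origin at the centre of its foot.
- index_pin: Index pin inside the shaker, rigid with the knob: steel, 8 mm thick, 40 mm from the axis on the nose side; it enters the notches. Unseen. Origin on the knob's axis at deck height when home. Force against notch walls, lands between the notches or the stop must stay under 25 N.
- beaker: Bystander: open glass beaker, 80 mm across, 100 mm high, loose on the bench beyond the shaker. Origin at the centre of its foot.
- bottle: Bystander: clear bottle with a cap, 66 mm across, 170 mm high, loose on the bench beside the knob's end of the shaker. Origin at the centre of its foot.
- paper_cup: Bystander: white paper cup, 76 mm across, 90 mm high, loose on the bench beside the knob's end of the shaker. Origin at the centre of its foot.

How it is judged:
By the outcome, as a careful person would: the job done as asked, in the order asked, and still so for the second after the job is handed in, with the robot touching nothing.
It also fails if it takes over 58 s, if anything falls off the work surface, if the arm or the gripper's body presses on something with over 40 N, if the wrist force passes 120 N, or if a joint passes its speed limit or range.

## Working session

There is one attempt and no reset: what is moved stays moved. The work goes in short steps, Python scripts to look and compute and a tool call to move; the robot and the scene stay as the last step left them, time stands still between calls to the robot, and variables do not carry over. Pictures are saved under pics/ and viewed, about 8 in all and at most 12, crops included, and the job is handed in when it is done.

Besides the shell and the picture viewer there is one more tool, called after "Request:" in YAML: its name, and indented under it one key for each argument. servo_tool: Moves the arm, as the interface text tells. Its arguments: {"type":"object","properties":{"increments":{"type":"array","items":{"type":"object","properties":{"claw":{"type":"number"},"dx":{"type":"number"},"dy":{"type":"number"},"dz":{"type":"number"},"ax":{"type":"number"},"ay":{"type":"number"},"az":{"type":"number"}}}}},"required":["increments"]}

```bash
mkdir -p pics
cat > h.py <<'E'
import numpy as np, cv2
from cell import arm, viewer
W,H=560,420
def save(cam,fn,crop=None,s=1):
    im=viewer.capture(cam)
    if crop: im=im[crop[1]:crop[3],crop[0]:crop[2]]
    im=cv2.resize(im,None,fx=s,fy=s,interpolation=cv2.INTER_CUBIC)
    cv2.imwrite('pics/'+fn,im[:,:,::-1])
def P(cam):
    c=viewer.camera_info(cam);K=np.array([[c['fx'],0,c['cx']],[0,c['fy'],c['cy']],[0,0,1]])
    return K@np.array(c['extrinsics'])[:3]
def proj(cam,p):
    v=P(cam)@np.r_[p,1]; return v[:2]/v[2]
def tri(a,b):
    X=cv2.triangulatePoints(P('scene'),P('top'),np.array(a,float).reshape(2,1),np.array(b,float).reshape(2,1))[:,0]
    return X[:3]/X[3]
def atz(cam,px,z):
    M=P(cam);A=M[:,[0,1,3]].copy();A[:,2]+=M[:,2]*z
    v=np.linalg.inv(A)@np.r_[px,1];return v[:2]/v[2]
E
python3 - <<'E'
from h import *
for c in('scene','top'):
    save(c,c+'0.png')
px={}
for n in('dial_center','selector_grip','selector_aim','speed_peg','beaker','bottle','paper_cup'):
    for c in('scene','top'):
        r=viewer.landmark_of(n,c)[:2]
        print(n,c,[(np.round(np.array(d['xy'])*[W,H],1),round(d['conf'],2)) for d in r])
        if r:px[n,c]=np.array(r[0]['xy'])*[W,H]
    if (n,'scene') in px and (n,'top') in px: print('  tri',tri(px[n,'scene'],px[n,'top']).round(1))
    z={'dial_center':110,'selector_grip':140,'selector_aim':140,'speed_peg':110}.get(n,0)
    for c in('scene','top'):
        if (n,c) in px: print('   z',z,c,atz(c,px[n,c],z).round(1))
print(arm.observe())
E
```

```text
dial_center scene [(array([384. , 221.3]), 0.73)]
dial_center top [(array([155.8, 211.5]), 0.89), (array([291.9, 195.4]), 0.65)]
  tri [539.2  69.6 112.8]
   z 110 scene [533.9  71.3]
   z 110 top [540.1  68.4]
selector_grip scene [(array([385. , 205.8]), 0.9)]
selector_grip top [(array([150.8, 203.7]), 0.94)]
  tri [545.9  69.8 144.3]
   z 140 scene [538.8  69.4]
   z 140 top [546.9  70.1]
selector_aim scene []
selector_aim top []
speed_peg scene [(array([385.6, 257.3]), 0.43)]
speed_peg top [(array([142.8, 168. ]), 0.44), (array([190.1, 123.7]), 0.34)]
  tri [611.2  93.3 109.6]
   z 110 scene [610.   96.4]
   z 110 top [611.7  90.9]
beaker scene [(array([295.6, 352.6]), 0.69), (array([236.6, 250.3]), 0.45)]
beaker top [(array([190.1, 120.7]), 0.67), (array([140.1, 167.4]), 0.16)]
  tri [729.9  29.7   8.4]
   z 0 scene [724.4  27.4]
   z 0 top [733.1  30.8]
bottle scene [(array([290.4, 211.9]), 0.84)]
bottle top [(array([279.1, 274.5]), 0.55)]
  tri [ 442.9 -129.7   -1. ]
   z 0 scene [ 443.9 -128.4]
   z 0 top [ 443.  -130.1]
paper_cup scene [(array([237.6, 250. ]), 0.76), (array([384.5, 201.1]), 0.58)]
paper_cup top []
   z 0 scene [ 592.2 -154.6]
{'clock': 0.8, 'q': array([-1.21036960e+00,  3.52980638e-01,  1.63339334e+00, -1.57978716e-05,
        1.15516518e+00, -2.38261905e-03]), 'joint_velocities': array([-0.00174835, -0.00053659, -0.00107587, -0.00107231,  0.0007852 ,
       -0.00125653]), 'effort': array([-3.01720984e-04, -6.05104566e+01, -3.42434156e+01, -2.92850300e-04,
        8.63481673e-04, -1.14357803e-05]), 'ee_pos': array([ 221.82618294, -584.3307314 ,  231.29592539]), 'eef_rot': array([ 2.76093234e-05,  9.83590668e-01,  1.80414512e-01, -2.34772061e-06]), 'ft_force': array([ 0.08476108, -0.20799403, -0.69658907]), 'moment': array([0.0459759 , 0.01213987, 0.00901863]), 'grip_width': 0.999977308863074}
```

View pics/scene0.png

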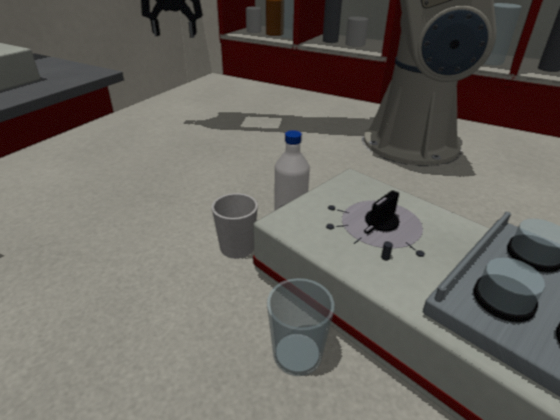

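View pics/top0.png

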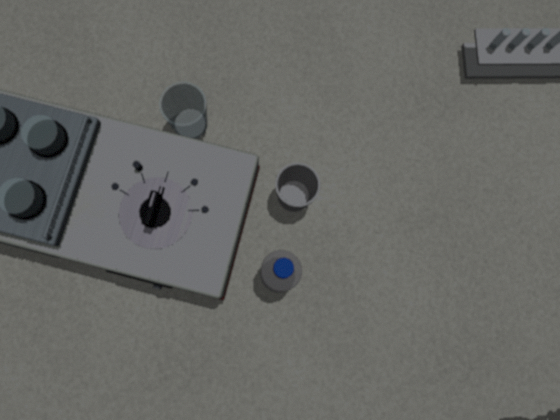

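The scene view shows the knob at (385,212) with the peg at (387,250) and plugs at (331,208), (330,226) and (420,254). The top view has the knob at (155,208), the peg at (138,167) and plugs at (115,187), (194,182) and (205,209). So the peg is at the +36° speed. Next I fit the dial to refine these.

Run:
```python
from h import *
from scipy.optimize import least_squares
pts={'scene':[(331,208,-72),(330,226,-36),(420,254,72)],'top':[(115,187,72),(194,182,-36),(205,209,-72)]}
for cams in(['scene'],['top'],['scene','top']):
    def f(p):
        r=[]
        for c in cams:
            for u,v,a in pts[c]:
                t=p[2]+np.radians(a); r+=list(proj(c,[p[0]+78*np.cos(t),p[1]+78*np.sin(t),113])-[u,v])
        return r
    s=least_squares(f,[540,70,-.2]);print(cams,s.x.round(3),np.degrees(s.x[2]),np.abs(s.fun).max())
    p=s.x
    for a in (0,36):
        t=p[2]+np.radians(a);q=[p[0]+78*np.cos(t),p[1]+78*np.sin(t)]
        print(a,np.round(q,1),[proj(c,[*q,z]).round(1) for c in('scene','top') for z in (110,134)])
viewer.capture('top')
for c in ('top','scene'):
    for n in('selector_grip','speed_peg','bottle','paper_cup'):
        for d in viewer.masks_of(n,c)[:1]:
            ys,xs=np.nonzero(d['pixels']);print(c,n,d['conf'],xs.min(),xs.max(),ys.min(),ys.max(),xs.mean(),ys.mean())
save('top','topc.png',(95,145,225,235),6)
```

```text
['scene'] [ 5.41109e+02  6.94540e+01 -2.73000e-01] -15.655339442965177 0.48276901041992915
0 [616.2  48.4] [array([349.2, 247.9]), array([351.3, 233.9]), array([169.4, 165. ]), array([166.7, 160.8])]
36 [614.2  96.6] [array([384.8, 259.2]), array([387.8, 245. ]), array([139.3, 166.5]), array([135.7, 162.4])]
['top'] [ 5.37836e+02  6.81900e+01 -2.59000e-01] -14.857451653492424 0.3501057130236944
0 [613.2  48.2] [array([349.9, 246.6]), array([351.9, 232.6]), array([169.5, 166.8]), array([166.8, 162.7])]
36 [610.6  96.3] [array([385.4, 257.5]), array([388.5, 243.4]), array([139.4, 168.7]), array([135.8, 164.7])]
['scene', 'top'] [ 5.38963e+02  6.87150e+01 -2.66000e-01] -15.214790139056333 1.3456811239917386
0 [614.2  48.2] [array([349.7, 247. ]), array([351.7, 233.1]), array([169.5, 166.2]), array([166.8, 162. ])]
36 [611.9  96.4] [array([385.2, 258.1]), array([388.2, 244. ]), array([139.4, 167.9]), array([135.8, 163.8])]
top selector_grip 0.63 139 170 186 227 154.6871628910464 209.18230852211434
top bottle 0.66 260 301 250 291 280.2489114658926 270.7910014513788
top paper_cup 0.67 275 319 162 210 296.368857312019 185.58436944937833
scene selector_grip 0.93 365 399 190 233 383.74739829706715 213.44465468306527
scene speed_peg 0.52 381 393 241 260 386.869109947644 250.54450261780104
scene bottle 0.59 275 309 130 208 291.12513144058886 171.19978969505783
scene paper_cup 0.58 212 257 193 257 235.31663157894738 223.64378947368422
```

View pics/topc.png

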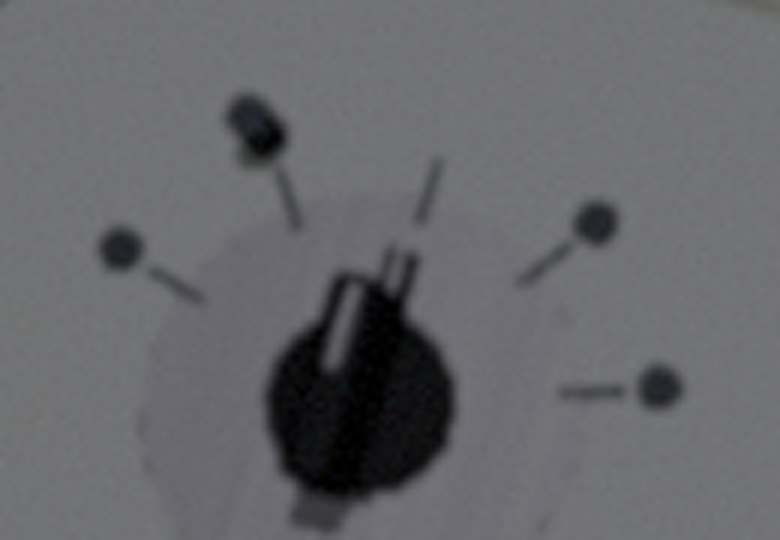

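Request:
servo_tool:
  increments:
    - {"claw": 85,"dx": 21,"dy": 43,"dz": 6,"az": -0.04}
    - {"claw": 85,"dx": 42,"dy": 86,"dz": 12,"az": -0.08}
    - {"claw": 85,"dx": 63,"dy": 129,"dz": 18,"az": -0.12}
    - {"claw": 85,"dx": 84,"dy": 172,"dz": 24,"az": -0.16}
    - {"claw": 85,"dx": 105,"dy": 215,"dz": 30,"az": -0.2}

```text
invalid input
```

Request:
servo_tool:
  increments:
    - {"claw": 85,"dx": 21,"dy": 43,"dz": 0,"az": -0.04}
    - {"claw": 85,"dx": 42,"dy": 86,"dz": 0,"az": -0.08}
    - {"claw": 85,"dx": 63,"dy": 129,"dz": 0,"az": -0.12}
    - {"claw": 85,"dx": 84,"dy": 172,"dz": 0,"az": -0.16}
    - {"claw": 85,"dx": 105,"dy": 215,"dz": 0,"az": -0.2}

```text
invalid input
```

Request:
servo_tool:
  increments:
    - {"claw": 85,"dx": 21,"dy": 45,"dz": 0,"az": -0.05}
    - {"claw": 85,"dx": 42,"dy": 90,"dz": 0,"az": -0.1}
    - {"claw": 85,"dx": 63,"dy": 135,"dz": 0,"az": -0.15}
    - {"claw": 60,"dx": 84,"dy": 180,"dz": 0,"az": -0.2}
    - {"claw": 60,"dx": 107,"dy": 223,"dz": 0,"az": -0.228}

```text
invalid input
```

Request:
servo_tool:
  increments:
    - {"claw": 85,"dx": 21,"dy": 43,"dz": 6,"ax": 0,"ay": 0,"az": -0.04}
    - {"claw": 85,"dx": 42,"dy": 86,"dz": 12,"ax": 0,"ay": 0,"az": -0.08}
    - {"claw": 85,"dx": 63,"dy": 129,"dz": 18,"ax": 0,"ay": 0,"az": -0.12}
    - {"claw": 85,"dx": 84,"dy": 172,"dz": 24,"ax": 0,"ay": 0,"az": -0.16}
    - {"claw": 85,"dx": 105,"dy": 215,"dz": 30,"ax": 0,"ay": 0,"az": -0.2}

```text
clock: 1.8
ee_pos: [327.3, -367.7, 261.6]
eef_rot: [0.0, 0.997, 0.08, 0.0]
ft_force: [0.4, -0.8, 0.0]
grip_width: 0.994
```

Request:
servo_tool:
  increments:
    - {"claw": 85,"dx": 21,"dy": 43,"dz": 0,"ax": 0,"ay": 0,"az": -0.04}
    - {"claw": 85,"dx": 42,"dy": 86,"dz": 0,"ax": 0,"ay": 0,"az": -0.08}
    - {"claw": 85,"dx": 63,"dy": 129,"dz": 0,"ax": 0,"ay": 0,"az": -0.12}
    - {"claw": 85,"dx": 84,"dy": 172,"dz": 0,"ax": 0,"ay": 0,"az": -0.16}
    - {"claw": 85,"dx": 105,"dy": 215,"dz": 0,"ax": 0,"ay": 0,"az": -0.2}

```text
clock: 2.3
ee_pos: [432.4, -152.5, 261.6]
eef_rot: [0.0, 1.0, -0.019, 0.0]
ft_force: [1.9, -0.9, -0.3]
grip_width: 0.997
```

Request:
servo_tool:
  increments:
    - {"claw": 85,"dx": 21,"dy": 45,"dz": 0,"ax": 0,"ay": 0,"az": -0.05}
    - {"claw": 85,"dx": 42,"dy": 90,"dz": 0,"ax": 0,"ay": 0,"az": -0.1}
    - {"claw": 85,"dx": 63,"dy": 135,"dz": 0,"ax": 0,"ay": 0,"az": -0.15}
    - {"claw": 60,"dx": 84,"dy": 180,"dz": 0,"ax": 0,"ay": 0,"az": -0.2}
    - {"claw": 60,"dx": 107,"dy": 223,"dz": 0,"ax": 0,"ay": 0,"az": -0.228}

```text
clock: 2.8
ee_pos: [539.3, 70.9, 261.5]
eef_rot: [-0.0, 0.991, -0.133, 0.0]
ft_force: [0.4, -1.4, -1.5]
grip_width: 0.71
```

Request:
servo_tool:
  increments:
    - {"claw": 60,"dx": 0,"dy": 0,"dz": -25,"ax": 0,"ay": 0,"az": 0}
    - {"claw": 50,"dx": 0,"dy": 0,"dz": -50,"ax": 0,"ay": 0,"az": 0}
    - {"claw": 50,"dx": 0,"dy": 0,"dz": -75,"ax": 0,"ay": 0,"az": 0}
    - {"claw": 50,"dx": 0,"dy": 0,"dz": -90,"ax": 0,"ay": 0,"az": 0}
    - {"claw": 50,"dx": 0,"dy": 0,"dz": -90,"ax": 0,"ay": 0,"az": 0}

```text
clock: 3.3
ee_pos: [537.3, 68.6, 169.2]
eef_rot: [0.001, 0.991, -0.132, -0.002]
ft_force: [-0.3, 0.4, 0.3]
grip_width: 0.582
```

Run:
```python
from h import *
save('scene','s1.png',(300,130,460,250),5)
o=arm.observe();print(o['ee_pos'],o['eef_rot'],o['ft_force'],o['grip_width'],o['q'])
```

```text
[538.23488692  68.63679402 170.66799187] [ 2.36605508e-04  9.91226115e-01 -1.32173657e-01 -9.26343736e-04] [-0.32016797 -0.16124233 -0.23473415] 0.5898035222302368 [1.24065008e-01 2.95556475e-01 1.86651148e+00 1.50768038e-05
 9.81436823e-01 1.95997618e+00]
```

View pics/s1.png

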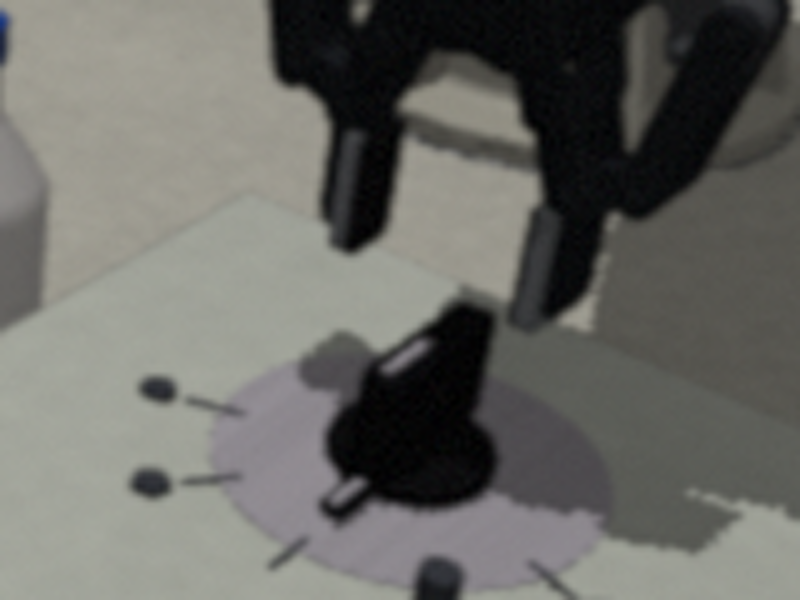

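Fingers straddle the bar symmetrically: the tips are at scene px (370,178) and (406,194), with the bar's top between them at about (386,198). I'll go down and close gradually.

Request:
servo_tool:
  increments:
    - {"claw": 50,"dx": 0,"dy": 0,"dz": -20,"ax": 0,"ay": 0,"az": 0}
    - {"claw": 40,"dx": 0,"dy": 0,"dz": -35,"ax": 0,"ay": 0,"az": 0}
    - {"claw": 30,"dx": 0,"dy": 0,"dz": -42,"ax": 0,"ay": 0,"az": 0}
    - {"claw": 24,"dx": 0,"dy": 0,"dz": -47,"ax": 0,"ay": 0,"az": 0}
    - {"claw": 20,"dx": 0,"dy": 0,"dz": -47,"ax": 0,"ay": 0,"az": 0}

```text
clock: 3.85
ee_pos: [539.0, 68.7, 124.6]
eef_rot: [-0.0, 0.991, -0.132, 0.0]
ft_force: [-0.9, 0.3, -0.2]
grip_width: 0.235
```

Request:
servo_tool:
  increments:
    - {"claw": 18,"dx": 0,"dy": 0,"dz": 0,"ax": 0,"ay": 0,"az": 0}
    - {"claw": 17,"dx": 0,"dy": 0,"dz": 0,"ax": 0,"ay": 0,"az": 0}
    - {"claw": 16,"dx": 0,"dy": 0,"dz": 0,"ax": 0,"ay": 0,"az": 0}
    - {"claw": 15,"dx": 0,"dy": 0,"dz": 0,"ax": 0,"ay": 0,"az": 0}
    - {"claw": 15,"dx": 0,"dy": 0,"dz": 0,"ax": 0,"ay": 0,"az": 0}

```text
clock: 4.35
ee_pos: [538.9, 68.7, 124.4]
eef_rot: [-0.0, 0.991, -0.132, 0.0]
ft_force: [-0.5, -0.1, -0.2]
grip_width: 0.173
```

Request:
servo_tool:
  increments:
    - {"claw": 14,"dx": 0,"dy": 0,"dz": 0,"ax": 0,"ay": 0,"az": 0}
    - {"claw": 12,"dx": 0,"dy": 0,"dz": 0,"ax": 0,"ay": 0,"az": 0}
    - {"claw": 10,"dx": 0,"dy": 0,"dz": 0,"ax": 0,"ay": 0,"az": 0}
    - {"claw": 5,"dx": 0,"dy": 0,"dz": 0,"ax": 0,"ay": 0,"az": 0}
    - {"claw": 5,"dx": 0,"dy": 0,"dz": 0,"ax": 0,"ay": 0,"az": 0}

```text
clock: 4.85
ee_pos: [539.0, 68.9, 124.5]
eef_rot: [-0.0, 0.991, -0.132, 0.0]
ft_force: [-0.7, 2.6, 5.5]
grip_width: 0.152
```

Run:
```python
from h import *
o=arm.observe();print(o['ee_pos'],o['ft_force'],o['moment'],o['grip_width'],o['q'])
```

```text
[539.00297318  68.88361946 124.52782634] [-0.66063851  2.59183398  5.48271979] [ 0.5338823   0.13733746 -0.00128064] 0.1520397323559955 [1.24163562e-01 3.56963842e-01 1.90180594e+00 3.80210624e-04
 8.82371327e-01 1.96000075e+00]
```

Request:
servo_tool:
  increments:
    - {"claw": 5,"dx": 0,"dy": 0,"dz": 1,"ax": 0,"ay": 0,"az": 0}
    - {"claw": 5,"dx": 0,"dy": 0,"dz": 2,"ax": 0,"ay": 0,"az": 0}
    - {"claw": 5,"dx": 0,"dy": 0,"dz": 3,"ax": 0,"ay": 0,"az": 0}
    - {"claw": 5,"dx": 0,"dy": 0,"dz": 4,"ax": 0,"ay": 0,"az": 0}
    - {"claw": 5,"dx": 0,"dy": 0,"dz": 4,"ax": 0,"ay": 0,"az": 0}

```text
clock: 5.35
ee_pos: [538.9, 68.9, 127.8]
eef_rot: [-0.0, 0.991, -0.132, 0.0]
ft_force: [4.2, 4.4, -7.7]
grip_width: 0.148
```

Request:
servo_tool:
  increments:
    - {"claw": 5,"dx": 0,"dy": 0,"dz": 1,"ax": 0,"ay": 0,"az": 0}
    - {"claw": 5,"dx": 0,"dy": 0,"dz": 2,"ax": 0,"ay": 0,"az": 0}
    - {"claw": 5,"dx": 0,"dy": 0,"dz": 3,"ax": 0,"ay": 0,"az": 0}
    - {"claw": 5,"dx": 0,"dy": 0,"dz": 4,"ax": 0,"ay": 0,"az": 0}
    - {"claw": 5,"dx": 0,"dy": 0,"dz": 4,"ax": 0,"ay": 0,"az": 0}

```text
clock: 5.85
ee_pos: [538.9, 68.9, 131.7]
eef_rot: [-0.0, 0.991, -0.132, -0.0]
ft_force: [3.5, 3.9, -9.3]
grip_width: 0.156
```

Request:
servo_tool:
  increments:
    - {"claw": 5,"dx": 0,"dy": 0,"dz": 0.5,"ax": 0,"ay": 0,"az": 0}
    - {"claw": 5,"dx": 0,"dy": 0,"dz": 1,"ax": 0,"ay": 0,"az": 0}
    - {"claw": 5,"dx": 0,"dy": 0,"dz": 1.2,"ax": 0,"ay": 0,"az": 0}
    - {"claw": 5,"dx": 0,"dy": 0,"dz": 1.2,"ax": 0,"ay": 0,"az": 0}
    - {"claw": 5,"dx": 0,"dy": 0,"dz": 1.2,"ax": 0,"ay": 0,"az": 0}

```text
clock: 6.35
ee_pos: [538.9, 68.8, 132.7]
eef_rot: [-0.0, 0.991, -0.132, -0.0]
ft_force: [4.0, 4.4, -8.5]
grip_width: 0.155
```

Request:
servo_tool:
  increments:
    - {"claw": 5,"dx": 0,"dy": 0,"dz": 0.4,"ax": 0,"ay": 0,"az": 0}
    - {"claw": 5,"dx": 0,"dy": 0,"dz": 0.8,"ax": 0,"ay": 0,"az": 0}
    - {"claw": 5,"dx": 0,"dy": 0,"dz": 0.8,"ax": 0,"ay": 0,"az": 0}
    - {"claw": 5,"dx": 0,"dy": 0,"dz": 0.8,"ax": 0,"ay": 0,"az": 0}
    - {"claw": 5,"dx": 0,"dy": 0,"dz": 0.8,"ax": 0,"ay": 0,"az": 0}

```text
clock: 6.85
ee_pos: [538.9, 68.8, 133.5]
eef_rot: [-0.0, 0.991, -0.132, -0.0]
ft_force: [4.7, 3.7, -8.2]
grip_width: 0.156
```

Request:
servo_tool:
  increments:
    - {"claw": 5,"dx": 0,"dy": 0,"dz": 0.4,"ax": 0,"ay": 0,"az": 0}
    - {"claw": 5,"dx": 0,"dy": 0,"dz": 0.8,"ax": 0,"ay": 0,"az": 0}
    - {"claw": 5,"dx": 0,"dy": 0,"dz": 0.8,"ax": 0,"ay": 0,"az": 0}
    - {"claw": 5,"dx": 0,"dy": 0,"dz": 0.8,"ax": 0,"ay": 0,"az": 0}
    - {"claw": 5,"dx": 0,"dy": 0,"dz": 0.8,"ax": 0,"ay": 0,"az": 0}

```text
clock: 7.35
ee_pos: [538.9, 68.9, 134.3]
eef_rot: [-0.0, 0.991, -0.132, -0.0]
ft_force: [4.5, 4.4, -9.7]
grip_width: 0.153
```

Run:
```python
from h import *
save('scene','s2.png',(300,130,460,250),5)
o=arm.observe();print(o['ee_pos'],o['ft_force'],o['moment'],o['grip_width'])
```

```text
[538.84821078  68.85758367 134.24809655] [ 3.23934204  4.21489817 -9.93707917] [ 0.73693795 -0.74893677  0.0208969 ] 0.1497779047746268
```

View pics/s2.png

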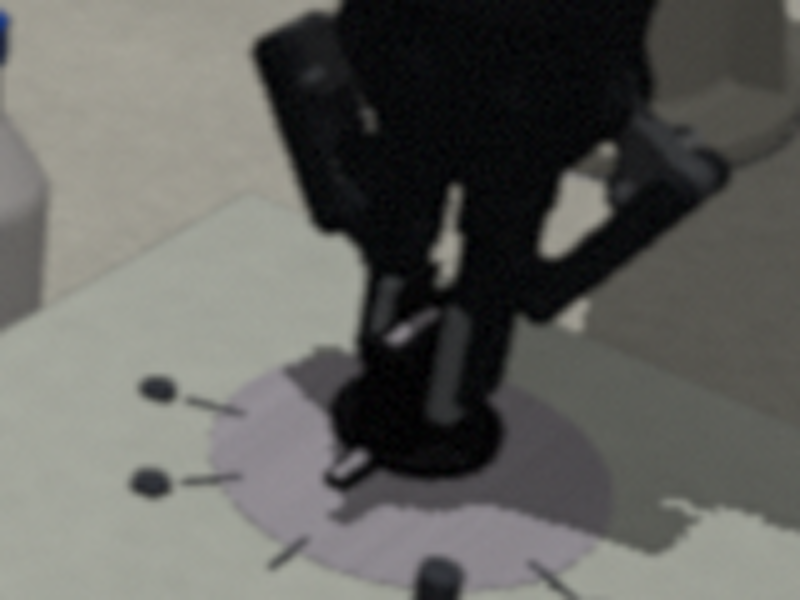

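The knob is rising with the gripper: the disc and nose have moved up about 28 crop px, roughly 10 mm. I keep feeling for the stop.

Request:
servo_tool:
  increments:
    - {"claw": 5,"dx": 0,"dy": 0,"dz": 0.4,"ax": 0,"ay": 0,"az": 0}
    - {"claw": 5,"dx": 0,"dy": 0,"dz": 0.8,"ax": 0,"ay": 0,"az": 0}
    - {"claw": 5,"dx": 0,"dy": 0,"dz": 0.8,"ax": 0,"ay": 0,"az": 0}
    - {"claw": 5,"dx": 0,"dy": 0,"dz": 0.8,"ax": 0,"ay": 0,"az": 0}
    - {"claw": 5,"dx": 0,"dy": 0,"dz": 0.8,"ax": 0,"ay": 0,"az": 0}

```text
clock: 7.9
ee_pos: [538.9, 68.9, 135.1]
eef_rot: [-0.0, 0.991, -0.132, -0.0]
ft_force: [4.2, 4.6, -9.0]
grip_width: 0.153
```

Request:
servo_tool:
  increments:
    - {"claw": 5,"dx": 0,"dy": 0,"dz": 0.4,"ax": 0,"ay": 0,"az": 0}
    - {"claw": 5,"dx": 0,"dy": 0,"dz": 0.8,"ax": 0,"ay": 0,"az": 0}
    - {"claw": 5,"dx": 0,"dy": 0,"dz": 0.8,"ax": 0,"ay": 0,"az": 0}
    - {"claw": 5,"dx": 0,"dy": 0,"dz": 0.8,"ax": 0,"ay": 0,"az": 0}
    - {"claw": 5,"dx": 0,"dy": 0,"dz": 0.8,"ax": 0,"ay": 0,"az": 0}

```text
clock: 8.4
ee_pos: [538.9, 68.9, 135.8]
eef_rot: [-0.0, 0.991, -0.132, -0.0]
ft_force: [4.1, 4.5, -10.2]
grip_width: 0.149
```

Request:
servo_tool:
  increments:
    - {"claw": 5,"dx": 0,"dy": 0,"dz": 0.4,"ax": 0,"ay": 0,"az": 0}
    - {"claw": 5,"dx": 0,"dy": 0,"dz": 0.8,"ax": 0,"ay": 0,"az": 0}
    - {"claw": 5,"dx": 0,"dy": 0,"dz": 0.8,"ax": 0,"ay": 0,"az": 0}
    - {"claw": 5,"dx": 0,"dy": 0,"dz": 0.8,"ax": 0,"ay": 0,"az": 0}
    - {"claw": 5,"dx": 0,"dy": 0,"dz": 0.8,"ax": 0,"ay": 0,"az": 0}

```text
clock: 8.9
ee_pos: [538.9, 68.8, 136.6]
eef_rot: [-0.0, 0.991, -0.132, -0.0]
ft_force: [5.1, 4.2, -10.7]
grip_width: 0.156
```

Lift is 12 mm, more than the largest possible clearance height (11 mm), so the pin is clear and still below the stop. I turn +28.5° towards the near-side notch window. Within ±2.9° that covers 26–31°.

Request:
servo_tool:
  increments:
    - {"claw": 5,"dx": 0,"dy": 0,"dz": 0.2,"ax": 0,"ay": 0,"az": 0.03}
    - {"claw": 5,"dx": 0,"dy": 0,"dz": 0.2,"ax": 0,"ay": 0,"az": 0.08}
    - {"claw": 5,"dx": 0,"dy": 0,"dz": 0.2,"ax": 0,"ay": 0,"az": 0.14}
    - {"claw": 5,"dx": 0,"dy": 0,"dz": 0.2,"ax": 0,"ay": 0,"az": 0.2}
    - {"claw": 5,"dx": 0,"dy": 0,"dz": 0.2,"ax": 0,"ay": 0,"az": 0.25}

```text
clock: 9.4
ee_pos: [538.9, 68.8, 136.8]
eef_rot: [-0.0, 1.0, -0.006, -0.0]
ft_force: [3.8, 2.6, -11.1]
grip_width: 0.154
```

Run:
```python
from h import *
o=arm.observe();print(o['ee_pos'],o['ft_force'],o['moment'],o['grip_width'],o['eef_rot'])
```

```text
[538.85622607  68.82115246 136.79339202] [  3.77495959   2.55740382 -11.08642141] [ 0.70633264 -0.79916503 -0.00833881] 0.15420991409707432 [-1.21183054e-04  9.99979095e-01 -6.46468722e-03 -5.05410905e-05]
```

Turning is free (no moment about z). I finish the turn.

Request:
servo_tool:
  increments:
    - {"claw": 5,"dx": 0,"dy": 0,"dz": 0,"ax": 0,"ay": 0,"az": 0.06}
    - {"claw": 5,"dx": 0,"dy": 0,"dz": 0,"ax": 0,"ay": 0,"az": 0.12}
    - {"claw": 5,"dx": 0,"dy": 0,"dz": 0,"ax": 0,"ay": 0,"az": 0.18}
    - {"claw": 5,"dx": 0,"dy": 0,"dz": 0,"ax": 0,"ay": 0,"az": 0.23}
    - {"claw": 5,"dx": 0,"dy": 0,"dz": 0,"ax": 0,"ay": 0,"az": 0.247}

```text
clock: 9.9
ee_pos: [538.9, 68.8, 136.8]
eef_rot: [-0.0, 0.993, 0.116, -0.0]
ft_force: [4.2, 4.1, -9.7]
grip_width: 0.151
```

Run:
```python
from h import *
save('top','t2.png',(95,145,225,235),6); save('scene','s3.png',(300,150,460,270),5)
o=arm.observe();print(o['ee_pos'],o['ft_force'],o['moment'],o['grip_width'],o['eef_rot'])
```

```text
[538.87161364  68.79501642 136.78310639] [  3.98667544   4.01956498 -12.07835482] [ 0.66994913 -0.85691159  0.00210393] 0.15507039137992487 [-9.37274710e-05  9.93256073e-01  1.15941214e-01 -2.44944712e-05]
```

View pics/s3.png

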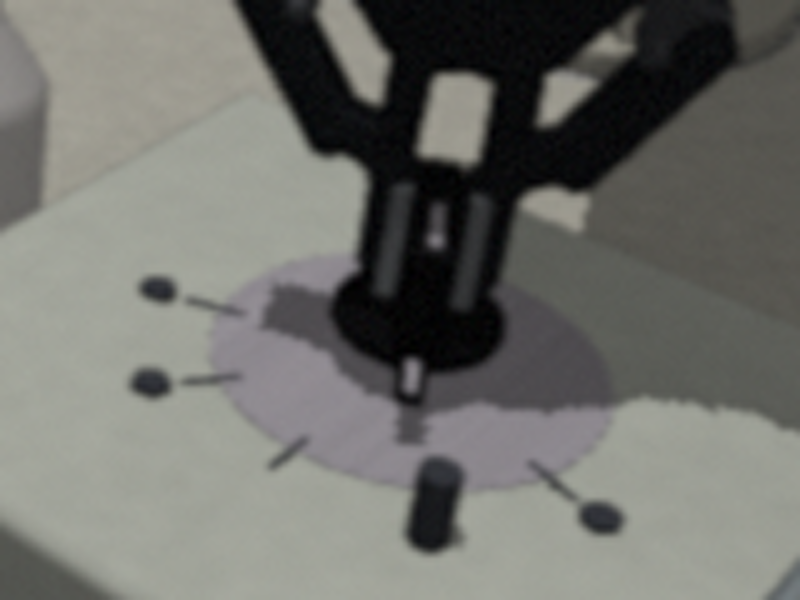

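The nose sits just short of the peg: nose tip at crop (410,390), peg at (435,500). Lowering gently to feel for land or notch.

Request:
servo_tool:
  increments:
    - {"claw": 5,"dx": 0,"dy": 0,"dz": -0.5,"ax": 0,"ay": 0,"az": 0}
    - {"claw": 5,"dx": 0,"dy": 0,"dz": -1.0,"ax": 0,"ay": 0,"az": 0}
    - {"claw": 5,"dx": 0,"dy": 0,"dz": -1.5,"ax": 0,"ay": 0,"az": 0}
    - {"claw": 5,"dx": 0,"dy": 0,"dz": -1.5,"ax": 0,"ay": 0,"az": 0}
    - {"claw": 5,"dx": 0,"dy": 0,"dz": -1.5,"ax": 0,"ay": 0,"az": 0}

```text
clock: 10.5
ee_pos: [538.9, 68.8, 135.3]
eef_rot: [-0.0, 0.993, 0.116, -0.0]
ft_force: [4.7, 4.0, -9.5]
grip_width: 0.158
```

Request:
servo_tool:
  increments:
    - {"claw": 5,"dx": 0,"dy": 0,"dz": -0.4,"ax": 0,"ay": 0,"az": 0}
    - {"claw": 5,"dx": 0,"dy": 0,"dz": -0.8,"ax": 0,"ay": 0,"az": 0}
    - {"claw": 5,"dx": 0,"dy": 0,"dz": -0.8,"ax": 0,"ay": 0,"az": 0}
    - {"claw": 5,"dx": 0,"dy": 0,"dz": -0.8,"ax": 0,"ay": 0,"az": 0}
    - {"claw": 5,"dx": 0,"dy": 0,"dz": -0.8,"ax": 0,"ay": 0,"az": 0}

```text
clock: 11.0
ee_pos: [538.9, 68.8, 134.5]
eef_rot: [-0.0, 0.993, 0.116, -0.0]
ft_force: [4.3, 3.8, -9.7]
grip_width: 0.158
```

Request:
servo_tool:
  increments:
    - {"claw": 5,"dx": 0,"dy": 0,"dz": -0.4,"ax": 0,"ay": 0,"az": 0}
    - {"claw": 5,"dx": 0,"dy": 0,"dz": -0.8,"ax": 0,"ay": 0,"az": 0}
    - {"claw": 5,"dx": 0,"dy": 0,"dz": -0.8,"ax": 0,"ay": 0,"az": 0}
    - {"claw": 5,"dx": 0,"dy": 0,"dz": -0.8,"ax": 0,"ay": 0,"az": 0}
    - {"claw": 5,"dx": 0,"dy": 0,"dz": -0.8,"ax": 0,"ay": 0,"az": 0}

```text
clock: 11.5
ee_pos: [538.9, 68.8, 133.8]
eef_rot: [-0.0, 0.993, 0.116, -0.0]
ft_force: [3.8, 4.4, -9.2]
grip_width: 0.152
```

Request:
servo_tool:
  increments:
    - {"claw": 5,"dx": 0,"dy": 0,"dz": -0.4,"ax": 0,"ay": 0,"az": 0}
    - {"claw": 5,"dx": 0,"dy": 0,"dz": -0.8,"ax": 0,"ay": 0,"az": 0}
    - {"claw": 5,"dx": 0,"dy": 0,"dz": -0.8,"ax": 0,"ay": 0,"az": 0}
    - {"claw": 5,"dx": 0,"dy": 0,"dz": -0.8,"ax": 0,"ay": 0,"az": 0}
    - {"claw": 5,"dx": 0,"dy": 0,"dz": -0.8,"ax": 0,"ay": 0,"az": 0}

```text
clock: 12.0
ee_pos: [538.9, 68.8, 133.0]
eef_rot: [-0.0, 0.993, 0.116, -0.0]
ft_force: [3.9, 3.6, -8.5]
grip_width: 0.153
```

Request:
servo_tool:
  increments:
    - {"claw": 5,"dx": 0,"dy": 0,"dz": -0.4,"ax": 0,"ay": 0,"az": 0}
    - {"claw": 5,"dx": 0,"dy": 0,"dz": -0.8,"ax": 0,"ay": 0,"az": 0}
    - {"claw": 5,"dx": 0,"dy": 0,"dz": -0.8,"ax": 0,"ay": 0,"az": 0}
    - {"claw": 5,"dx": 0,"dy": 0,"dz": -0.8,"ax": 0,"ay": 0,"az": 0}
    - {"claw": 5,"dx": 0,"dy": 0,"dz": -0.8,"ax": 0,"ay": 0,"az": 0}

```text
clock: 12.5
ee_pos: [538.9, 68.8, 132.3]
eef_rot: [-0.0, 0.993, 0.116, 0.0]
ft_force: [3.7, 3.9, -8.2]
grip_width: 0.153
```

Request:
servo_tool:
  increments:
    - {"claw": 5,"dx": 0,"dy": 0,"dz": -0.4,"ax": 0,"ay": 0,"az": 0}
    - {"claw": 5,"dx": 0,"dy": 0,"dz": -0.8,"ax": 0,"ay": 0,"az": 0}
    - {"claw": 5,"dx": 0,"dy": 0,"dz": -0.8,"ax": 0,"ay": 0,"az": 0}
    - {"claw": 5,"dx": 0,"dy": 0,"dz": -0.8,"ax": 0,"ay": 0,"az": 0}
    - {"claw": 5,"dx": 0,"dy": 0,"dz": -0.8,"ax": 0,"ay": 0,"az": 0}

```text
clock: 13.0
ee_pos: [538.9, 68.8, 131.5]
eef_rot: [-0.0, 0.993, 0.116, -0.0]
ft_force: [3.2, 3.8, -8.5]
grip_width: 0.151
```

Now at 7 mm lift, below the land height (over 8 mm), and the spring is still pulling fully, so the pin is in the notch. I continue down carefully.

Request:
servo_tool:
  increments:
    - {"claw": 5,"dx": 0,"dy": 0,"dz": -0.5,"ax": 0,"ay": 0,"az": 0}
    - {"claw": 5,"dx": 0,"dy": 0,"dz": -1,"ax": 0,"ay": 0,"az": 0}
    - {"claw": 5,"dx": 0,"dy": 0,"dz": -1.3,"ax": 0,"ay": 0,"az": 0}
    - {"claw": 5,"dx": 0,"dy": 0,"dz": -1.3,"ax": 0,"ay": 0,"az": 0}
    - {"claw": 5,"dx": 0,"dy": 0,"dz": -1.3,"ax": 0,"ay": 0,"az": 0}

```text
clock: 13.5
ee_pos: [538.9, 68.8, 130.2]
eef_rot: [-0.0, 0.993, 0.116, -0.0]
ft_force: [4.1, 3.4, -8.8]
grip_width: 0.151
```

Run:
```python
from h import *
o=arm.observe();print(o['ee_pos'],o['ft_force'],o['moment'],o['grip_width'],o['eef_rot'])
```

```text
[538.87475891  68.81138143 130.19086601] [ 4.08497391  3.39276986 -8.84433552] [ 0.61828659 -0.60794376  0.02278527] 0.15132695447101324 [-8.63101511e-05  9.93291417e-01  1.15638029e-01 -2.52101512e-06]
```

Request:
servo_tool:
  increments:
    - {"claw": 5,"dx": 0,"dy": 0,"dz": -0.6,"ax": 0,"ay": 0,"az": 0}
    - {"claw": 5,"dx": 0,"dy": 0,"dz": -1.2,"ax": 0,"ay": 0,"az": 0}
    - {"claw": 5,"dx": 0,"dy": 0,"dz": -1.8,"ax": 0,"ay": 0,"az": 0}
    - {"claw": 5,"dx": 0,"dy": 0,"dz": -2.4,"ax": 0,"ay": 0,"az": 0}
    - {"claw": 5,"dx": 0,"dy": 0,"dz": -2.4,"ax": 0,"ay": 0,"az": 0}

```text
clock: 14.0
ee_pos: [538.9, 68.8, 127.8]
eef_rot: [-0.0, 0.993, 0.116, -0.0]
ft_force: [3.3, 4.3, -7.1]
grip_width: 0.153
```

Request:
servo_tool:
  increments:
    - {"claw": 5,"dx": 0,"dy": 0,"dz": -0.5,"ax": 0,"ay": 0,"az": 0}
    - {"claw": 5,"dx": 0,"dy": 0,"dz": -1.0,"ax": 0,"ay": 0,"az": 0}
    - {"claw": 5,"dx": 0,"dy": 0,"dz": -1.5,"ax": 0,"ay": 0,"az": 0}
    - {"claw": 5,"dx": 0,"dy": 0,"dz": -1.5,"ax": 0,"ay": 0,"az": 0}
    - {"claw": 5,"dx": 0,"dy": 0,"dz": -1.5,"ax": 0,"ay": 0,"az": 0}

```text
clock: 14.5
ee_pos: [538.9, 68.8, 126.5]
eef_rot: [-0.0, 0.993, 0.116, 0.0]
ft_force: [2.9, 5.5, -7.4]
grip_width: 0.155
```

Now release. It should drop the last ~2 mm by itself.

Request:
servo_tool:
  increments:
    - {"claw": 14,"dx": 0,"dy": 0,"dz": -0.5,"ax": 0,"ay": 0,"az": 0}
    - {"claw": 18,"dx": 0,"dy": 0,"dz": -0.5,"ax": 0,"ay": 0,"az": 0}
    - {"claw": 24,"dx": 0,"dy": 0,"dz": -0.5,"ax": 0,"ay": 0,"az": 0}
    - {"claw": 32,"dx": 0,"dy": 0,"dz": -0.5,"ax": 0,"ay": 0,"az": 0}
    - {"claw": 40,"dx": 0,"dy": 0,"dz": -0.5,"ax": 0,"ay": 0,"az": 0}

```text
clock: 15.0
ee_pos: [538.7, 68.5, 126.6]
eef_rot: [0.0, 0.993, 0.116, -0.0]
ft_force: [0.7, -0.8, 0.5]
grip_width: 0.466
```

Request:
servo_tool:
  increments:
    - {"claw": 45,"dx": 0,"dy": 0,"dz": 2,"ax": 0,"ay": 0,"az": 0}
    - {"claw": 45,"dx": 0,"dy": 0,"dz": 20,"ax": 0,"ay": 0,"az": 0}
    - {"claw": 45,"dx": 0,"dy": 0,"dz": 45,"ax": 0,"ay": 0,"az": 0}
    - {"claw": 45,"dx": 0,"dy": 0,"dz": 80,"ax": 0,"ay": 0,"az": 0}
    - {"claw": 45,"dx": 0,"dy": 0,"dz": 120,"ax": 0,"ay": 0,"az": 0}

```text
clock: 15.5
ee_pos: [538.0, 68.5, 247.1]
eef_rot: [0.0, 0.993, 0.116, -0.001]
ft_force: [0.7, 0.4, 0.1]
grip_width: 0.527
```

Run:
```python
from h import *
save('scene','s4.png',(300,150,460,270),5)
o=arm.observe();print(o['ee_pos'],o['ft_force'],o['grip_width'])
for c,z in(('scene',140),):
    r=viewer.landmark_of('selector_grip',c)[:1]
    print([(np.array(d['xy'])*[W,H],d['conf']) for d in r])
for n in('bottle','paper_cup','beaker'):
    r=viewer.landmark_of(n,'scene')[:1]; print(n,[np.array(d['xy'])*[W,H] for d in r])
```

```text
[541.5111766   68.98634158 254.40218002] [2.92867081 0.65201319 5.88352276] 0.5279665052947378
[(array([385.112, 203.994]), 0.9)]
bottle [array([289.184, 213.612])]
paper_cup [array([235.088, 251.58 ])]
beaker [array([295.176, 351.204])]
```

View pics/s4.png

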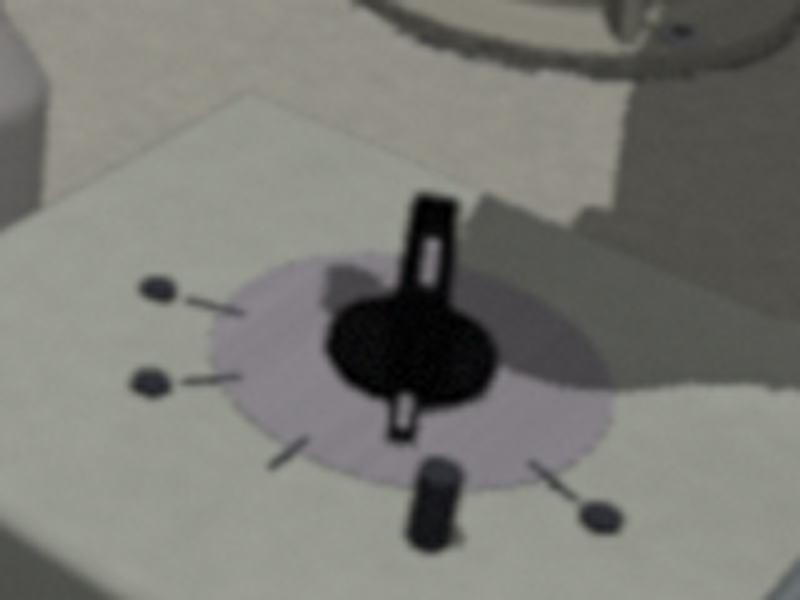

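The disc's lower edge is at scene row about 231, the same as at the start, so the knob is fully home, with its nose 7–8° short of the peg. The bystanders haven't moved. I let the arm settle and hand in.

Request:
servo_tool:
  increments:
    - {"claw": 45,"dx": 0,"dy": 0,"dz": 5,"ax": 0,"ay": 0,"az": 0}
    - {"claw": 45,"dx": 0,"dy": 0,"dz": 5,"ax": 0,"ay": 0,"az": 0}
    - {"claw": 45,"dx": 0,"dy": 0,"dz": 5,"ax": 0,"ay": 0,"az": 0}
    - {"claw": 45,"dx": 0,"dy": 0,"dz": 5,"ax": 0,"ay": 0,"az": 0}
    - {"claw": 45,"dx": 0,"dy": 0,"dz": 5,"ax": 0,"ay": 0,"az": 0}

```text
clock: 16.25
ee_pos: [538.7, 68.6, 251.1]
eef_rot: [0.0, 0.993, 0.116, -0.0]
ft_force: [-0.2, -0.2, 0.8]
grip_width: 0.529
```

```bash
python3 -c "
from h import *
print(arm.observe()['ft_force'],arm.hand_in())"
```

```text
the job is handed in; nothing more can be done
[-0.20786738 -0.18271764  0.76522247] None
```

The shaker is set to the speed marked by the peg (the +36° position), and I handed the job in at about 16 s. No verdict was reported.

**What I did:** I gripped the knob and pulled it straight up about 12 mm, which is past the largest possible clearance height. I then turned it +28.5°, to the near side of the peg, and lowered it in small steps. The pin went into the notch on this first try with no land felt. I let go about 2 mm above home and the knob dropped the rest of the way.

**Last checks:**
- **Knob home:** in the last close-up the disc's lower edge is back at its starting picture row (about 231), and the nose is about 7–8° short of the peg, inside the stated 5–10°.
- **Force:** the wrist force stayed around 12 N or less in every reading.
- **Bystanders:** the bottle, cup and beaker are within about 3 pixels of where they were, which is detector noise.
- **Robot:** it stands clear at 251 mm height and touches nothing.

I never touched the hard stop, because the knob was already clear without it. No check failed. The only disagreement was about 3 mm between the two cameras on the dial's centre. It did not matter, because the grip closed centred with only small side forces.

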